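Load the banding wheel for glaze spraying

TASK

Two bare pots are to be sprayed: stand the terracotta beaker centred on the blue spot of the banding wheel and the cream beaker centred on the yellow spot, both upright. The wheel turns freely, so set the pots down on it without dropping them and without spinning it: it should stay at the angle where you found it.

Things in the scene. Friction and masses are not known exactly. Their poses are not given: they have to be found in the camera images.
- terracotta_beaker: Plain orange-brown terracotta beaker (a blue glazed beaker of the same shape and a low, wide terracotta bowl also stand about and are not wanted), 52 mm in diameter and 80 mm tall, straight walls 5 mm thick, open at the top, about 0.18 kg, standing upright on the table beside the wheel (either side). Origin at the centre of its underside; z points up its axis.
- cream_beaker: Plain cream-coloured beaker, 52 mm in diameter and 80 mm tall, straight walls 5 mm thick, open at the top, about 0.18 kg, standing upright on the table beside the wheel (either side). Origin at the centre of its underside; z points up its axis.
- blue_spot (a point): Blue spot, 68 mm across, painted flat on the head of the banding wheel, its centre 80 mm from the axle. The point is its centre, on the head's flat top, 70 mm above the table; z up. The head is a metal disc 250 mm across and 12 mm thick on an upright axle, with almost no friction and no lock: a light sideways touch spins it.
- yellow_spot (a point): Yellow spot, 68 mm across, painted flat on the head of the banding wheel, its centre 80 mm from the axle. The point is its centre, on the head's flat top, 70 mm above the table; z up. It lies opposite the blue spot; the axle is midway between the two.

How it is judged:
By the outcome, as a careful person would: the job done as asked, in the order asked, and still so for the second after the job is handed in, with the robot touching nothing.
It also fails if it takes over 67 s, if anything falls off the work surface, if the arm or the gripper's body presses on something with over 40 N, if the wrist force passes 120 N, or if a joint passes its speed limit or range.

ROBOT

A 6-joint arm with a two-finger parallel gripper is mounted at the origin on the work surface. World frame = base frame: x ahead of the robot, y to its left, z up, the work surface at z = 0. Lengths are in mm, angles in degrees, forces in N, time in s.
With the tool pointing down it reaches from about 300 to 850 mm from the base axis. Payload 4.2 kg.
Tool frame: the origin (TCP) lies between the finger pads; the fingertips stand 19 mm ahead of it and the grasp point (between the pads) is the TCP; z points along the fingers, y is the direction in which the jaws open and shut (so a half turn about z gives the same grasp; the last joint's range is limited). The gripper opens to 91 mm and grips with 3 to 60 N. Pads are 32 mm wide; open, the fingers measure 118 mm over their backs; the gripper's body (76 mm by 178 mm) begins 60 mm behind the grasp point.
Start: joints at [-1.146, 18.312, 89.639, -0, 72.044, -1.146], TCP at [575.014, 0, 232.976] pointing down, gripper open.
Joint ranges: [-177.97, 177.97], [-48.28, 115.42], [12.27, 149.76], [-77.06, 257.06], [2.81, 150.46], [-146.56, 146.56]. Speed limits (degrees/s): [147.25, 147.25, 180, 180, 180, 180].

INTERFACE

Orientations are given as [roll, pitch, yaw] about the fixed x, y, z axes, in that order (R = Rz(yaw) Ry(pitch) Rx(roll)).
In Python, from bench import bot gives the robot as it stands.
- The arm moves only by the shell command python3 -m inch 'ROWS' [OPENING] [FORCE]. ROWS is JSON, a list that holds one entry, the list of rows, each a list of 4 numbers: the shift along the tool's x, y, z in units of 30 mm (1.0 is 30 mm), then the turn about the tool's z in units of 5 degrees (1.0 is 5 degrees). A call has 1 to 8 rows; each row is the pose to reach, as a shift and turn from the pose commanded when the call began, along the tool's axes at that moment; what a row does not reach only later rows make up. A row lasts 1/12 s, in which the tool goes at most 41.7 mm and 7.16 degrees, less where a joint would pass 70% of its speed; a pose out of reach is approached as far as the arm can. A call with a gripper value outside its range is refused whole. OPENING is the opening, from 0 (shut) to 1 (fully open), set as the call begins (- or left out, the last holds). The fingers move at their own pace and stop on an object; FORCE is the grip in N (left out, the last holds). Time passes only in rows, so rows that repeat a pose let the fingers close. It gives the time, the measured TCP pose, the force and the opening at its end, in the units of the state.
- bot.get_obs(): the state, without advancing time (a new reading comes with each control period).
- bot.capture(name): name is "scene" or "side" or "wrist"; returns a dict with "image" (420x560x3 uint8, blue, green, red), "fx", "fy", "cx", "cy" (pixels), "rvec" (rotation vector, rad) and "tvec" (3), from world to camera coordinates, as OpenCV has them; the wrist camera has in their place "hand_eye" (4x4, takes a point from camera to tool coordinates, whose origin is the TCP and whose axes are the flange's). Camera axes: x right, y down, z forward; pixel columns grow to the right and rows downward; lengths in mm; the calibration is good to about 2 mm. A picture is of the moment at which its call begins: read the wrist's pose just before it. There is no depth.
- bot.finish_job(): hands the job in, once; it reports no verdict.
Trained networks look in the newest picture that a camera, given by its name, has taken for a name from the list of things; names that differ only in an ending like _2 or _b are one class to them, and where a whole thing is asked for, a point or a joint stands for the part that bears it (a point fixed in the world has none). Each returns a list of dicts, best first, with "score" (0 to 1); they miss things now and then, are a little off and sometimes report something else, mostly with a low value. They report only what shows in the picture. A call takes as long as a camera call.
- bot.boxes_of(camera, name): "box" ([left, top, right, bottom] in pixels, round what is visible of it).
The state is a dict: "time": time; "joint_pos": joint angles; "qd": joint speeds; "effort": joint torques, N m; "tcp_pos": TCP position; "orientation": TCP orientation; "wrist_force": force on the tool from outside, world axes, zero at the start; "wrist_torque": the same for the moment, N m; "gripper_width": finger opening in mm.
Only numpy, scipy, OpenCV 4.12 (cv2) and the standard library are available. Lean on these libraries where they do the work, as an engineer would, in place of code of your own. Each camera call takes 0.05 s, during which the arm holds its last target. There are 200 camera calls.

## Working session

There is one attempt and no reset: what is moved stays moved. The work goes in short steps, Python scripts to look and compute and a shell command to move; the robot and the scene stay as the last step left them, time stands still between calls to the robot, and variables do not carry over. Pictures are saved under pics/ and viewed, about 8 in all and at most 12, crops included, and the job is handed in when it is done.

```bash
ls; mkdir -p pics
cat > h.py <<'E'
import numpy as np, cv2
from bench import bot
from scipy.spatial.transform import Rotation as R
def cam(c):
    im=bot.capture(c); K=np.array([[im['fx'],0,im['cx']],[0,im['fy'],im['cy']],[0,0,1.]])
    if 'rvec' in im:
        Rm=cv2.Rodrigues(np.array(im['rvec'],float))[0]; t=np.array(im['tvec'],float).ravel()
        return im['image'],K,Rm.T,-Rm.T@t
    return im['image'],K,None,im['hand_eye']
def wristcam():
    o=bot.get_obs(); img,K,_,H=cam('wrist'); H=np.array(H)
    T=R.from_euler('xyz',o['orientation'],degrees=True).as_matrix()
    return img,K,T@H[:3,:3],T@H[:3,3]+np.array(o['tcp_pos'])
def ray(K,Rw,C,u,v,z):
    d=Rw@np.linalg.inv(K)@np.array([u,v,1.]); return C+d*(z-C[2])/d[2]
def proj(K,Rw,C,P):
    p=K@(Rw.T@(np.array(P,float)-C)); return p[:2]/p[2]
E
python3 - <<'E'
from h import *
print(bot.get_obs())
for c in ['scene','side','wrist']:
    if c=='wrist': img,K,Rw,C=wristcam()
    else: img,K,Rw,C=cam(c)
    cv2.imwrite(f'pics/{c}0.png',img); print(c,C.round(),K[0,0],Rw.round(2).tolist())
    for n in ['terracotta_beaker','cream_beaker','blue_spot','yellow_spot']:
        for b in bot.boxes_of(c,n)[:3]:
            x=b['box']; z=70 if 'spot' in n else 40
            print(n,round(b['score'],2),np.round(x),ray(K,Rw,C,(x[0]+x[2])/2,(x[1]+x[3])/2,z).round())
E
```

```text
pics
{'time': 0.0, 'joint_pos': array([-1.14686422e+00,  1.83506430e+01,  8.97086070e+01, -7.39984382e-04,
        7.20412709e+01, -1.14607899e+00]), 'qd': array([-0.07604183,  0.07734256, -0.06693803,  0.01934226, -0.08065833,
       -0.04062074]), 'effort': array([-5.01459035e-04, -4.12465632e+01, -2.31973493e+01,  7.28826877e-02,
        4.58198413e-02, -1.41870069e-04]), 'tcp_pos': array([ 5.74521856e+02, -3.07246715e-03,  2.32115327e+02]), 'orientation': array([-1.79899485e+02, -1.30718082e-03,  8.99994424e+01]), 'wrist_force': array([ 0.02744795, -0.19032655, -0.38614864]), 'wrist_torque': array([ 0.0062033 , -0.02360026,  0.04302279]), 'gripper_width': 91.326671630083}
scene [1109.  624.  672.] 428.8123516161006 [[-0.76, 0.37, -0.53], [0.65, 0.46, -0.61], [0.02, -0.81, -0.59]]
terracotta_beaker 0.72 [340. 276. 375. 325.] [592. 290.  40.]
cream_beaker 0.56 [188. 162. 209. 195.] [ 584. -305.   40.]
blue_spot 0.94 [246. 189. 351. 255.] [533.  54.  70.]
yellow_spot 0.63 [249. 190. 350. 258.] [537.  60.  70.]
side [189. 790. 769.] 496.919435267949 [[-0.91, -0.24, 0.33], [-0.41, 0.57, -0.71], [-0.02, -0.78, -0.62]]
terracotta_beaker 0.86 [176. 284. 207. 332.] [597. 295.  40.]
cream_beaker 0.56 [298. 138. 320. 172.] [ 586. -294.   40.]
blue_spot 0.75 [225. 189. 341. 272.] [512.  55.  70.]
yellow_spot 0.56 [226. 191. 340. 268.] [514.  51.  70.]
wrist [575.  75. 384.] 318.74784037819114 [[1.0, 0.0, -0.0], [0.0, -0.96, -0.27], [-0.0, 0.27, -0.96]]
blue_spot 0.91 [ 97.  17. 353. 274.] [523.  50.  70.]
yellow_spot 0.94 [ 93.  18. 349. 274.] [519.  51.  70.]
```

Run:
```python
import cv2,numpy as np
a=[cv2.resize(cv2.imread(f'pics/{c}0.png'),(400,300)) for c in ['scene','side','wrist']]
a.append(a[0]*0)
cv2.imwrite('pics/m0.png',np.vstack([np.hstack(a[:2]),np.hstack(a[2:])]))
```

```text
(no output)
```

View pics/m0.png

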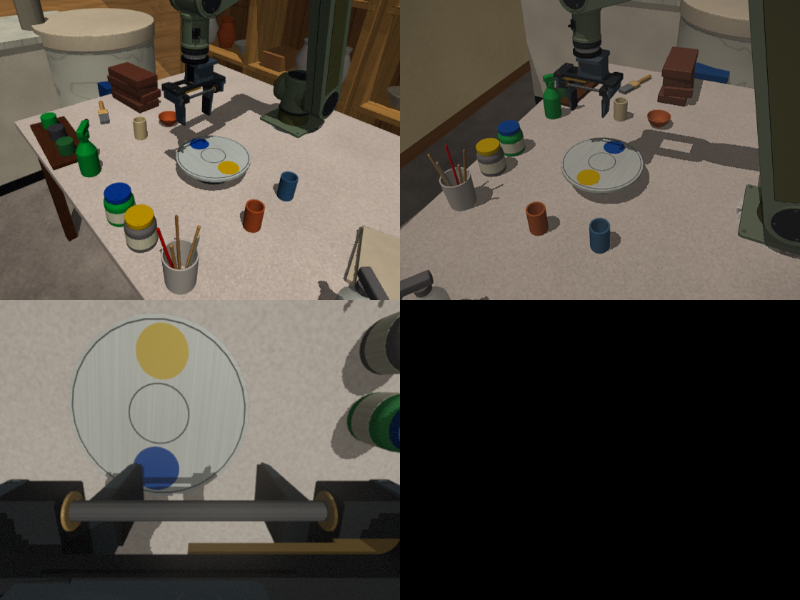

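```bash
cat >> h.py <<'E'
from scipy.optimize import least_squares
a=np.linspace(0,2*np.pi,60)
def cyl(xy,z0=0):
    return np.array([[xy[0]+26*np.cos(t),xy[1]+26*np.sin(t),z] for z in (z0,z0+80) for t in a])
def pbox(K,Rw,C,xy,z0=0):
    p=(cyl(xy,z0)-C)@Rw@K.T; p=p[:,:2]/p[:,2:]; return np.r_[p.min(0),p.max(0)]
def fit(obs,x0,z0=0):
    r=least_squares(lambda x:np.concatenate([(pbox(K,Rw,C,x,z0)-b) for K,Rw,C,b in obs]),x0)
    return r.x.round(1),r.fun.round(1)
def spots(img,K,Rw,C):
    # blue/yellow blobs whose ray hits the wheel top
    hsv=cv2.cvtColor(img,cv2.COLOR_BGR2HSV); out={}
    for n,lo,hi in (('blue',(105,120,50),(125,255,255)),('yellow',(17,120,80),(30,255,255))):
        m=cv2.inRange(hsv,lo,hi); k,l,s,c=cv2.connectedComponentsWithStats(m); out[n]=[]
        for i in range(1,k):
            if s[i,4]<60: continue
            v,u=np.nonzero(l==i); P=np.array([ray(K,Rw,C,x,y,70) for x,y in zip(u,v)])[:,:2]
            if abs(P.mean(0)-[525,53]).max()>130: continue
            out[n].append((s[i,4],P.mean(0).round(1),(P.max(0)-P.min(0)).round(),s[i,:4]))
    return out
E
python3 - <<'E'
from h import *
V={}
for c in ['scene','side','wrist']:
    V[c]=wristcam() if c=='wrist' else cam(c)
    print(c,spots(*V[c]))
for n,x0 in (('terracotta_beaker',(595,293)),('cream_beaker',(585,-300))):
    obs=[]
    for c in ['scene','side']:
        b=bot.boxes_of(c,n)[0]['box']; obs.append((*V[c][1:],np.array(b))); print(n,c,fit(obs[-1:],x0))
    print(n,fit(obs,x0))
E
```

```text
scene {'blue': [(np.int32(307), array([512.1, -42.3]), array([66., 66.]), array([266, 194,  26,  15], dtype=int32))], 'yellow': [(np.int32(439), array([527.5, 117.4]), array([67., 66.]), array([305, 225,  30,  19], dtype=int32))]}
side {'blue': [(np.int32(397), array([512.3, -39.1]), array([65., 63.]), array([285, 197,  29,  18], dtype=int32))], 'yellow': [(np.int32(566), array([527.7, 119.7]), array([67., 66.]), array([248, 237,  32,  22], dtype=int32))]}
wrist {'blue': [(np.int32(2598), array([514.8, -41.3]), array([63., 65.]), array([188, 206,  62,  59], dtype=int32))], 'yellow': [(np.int32(4451), array([527.9, 117.5]), array([65., 65.]), array([191,  32,  72,  78], dtype=int32))]}
terracotta_beaker scene (array([599.9, 288.7]), array([-1.3, -0.5,  1.2,  0.4]))
terracotta_beaker side (array([592.7, 297.2]), array([-3.6, -1.9,  3.8,  1.5]))
terracotta_beaker (array([597.1, 291.8]), array([ 0.8, -0.3,  3.4,  0.6, -4. , -4.5,  3.3, -1.4]))
cream_beaker scene (array([ 589.2, -309.2]), array([ 1.3, -2. , -1.3,  1.9]))
cream_beaker side (array([ 587.1, -292.2]), array([ 1.2,  0. , -1.2,  0.1]))
cream_beaker (array([ 590.8, -301.7]), array([ 2.2, -0.9, -0.3,  3.2,  1.3, -1.9, -1.2, -2. ]))
```

```bash
python3 -m inch '[[[1.3,0.4,0,-1.4],[2.6,0.8,0,-2.8],[3.9,1.2,0,-4.2],[5.2,1.6,0,-5.6],[6.5,2.0,0,-7],[7.8,2.5,0,-8.4],[9.1,2.9,0,-9.8],[9.73,3.18,0,-11.2]]]' 1 20 && python3 -m inch '[[[0,0,0,-1.4],[0,0,0,-2.8],[0,0,0,-4.2],[0,0,0,-5.7],[0,0,0,-5.7]]]'
python3 - <<'E'
from h import *
for n,s,d in (('bricks',(182,147),(382,143)),('jarY',(196,345),(122,238)),('blueB',(403,275),(278,348)),('bowl',(236,172),(360,172)),('spray',(124,243),(214,160))):
    A=[]
    for c,(u,v) in (('scene',s),('side',d)):
        img,K,Rw,C=cam(c); A.append(ray(K,Rw,C,u,v,0).round())
    print(n,A)
o=bot.get_obs(); print(o['tcp_pos'],o['orientation'],o['joint_pos'].round(),o['time'])
img,K,Rw,C=wristcam(); cv2.imwrite('pics/w1.png',img)
for n in ('terracotta_beaker','cream_beaker'):
    for b in bot.boxes_of('wrist',n): print(n,b, fit([(K,Rw,C,np.array(b['box']))],(597,292)))
print(pbox(K,Rw,C,(597,292)))
E
```

```text
time: 1.77
tcp_pos: [670.6, 296.9, 232.2]
orientation: [179.9, -0.1, 146.5]
wrist_force: [-0.2, 0.2, -0.1]
gripper_width: 91.2
time: 2.18
tcp_pos: [670.4, 292.0, 232.7]
orientation: [-180.0, -0.0, 174.6]
wrist_force: [-0.3, 0.1, 0.2]
gripper_width: 91.1
bricks [array([ 483., -575.,    0.]), array([ 431., -496.,    0.])]
jarY [array([880., 149.,   0.]), array([880., 152.,   0.])]
blueB [array([418., 283.,   0.]), array([423., 286.,   0.])]
bowl [array([ 440., -325.,    0.]), array([ 448., -325.,    0.])]
spray [array([ 855., -218.,    0.]), array([ 847., -224.,    0.])]
[670.42813836 291.860752   233.03947359] [1.79996826e+02 9.29050256e-03 1.74466228e+02] [ 23.  33.  66.  -0.  81. -62.] 2.6833
terracotta_beaker {'box': [238.6, 95.8, 295.1, 155.5], 'score': 0.78} (array([600.1, 286.9]), array([ 0.1,  0.8, -0.1, -0.8]))
[243.78101601  92.4206926  300.22583846 150.88233762]
```

View pics/w1.png

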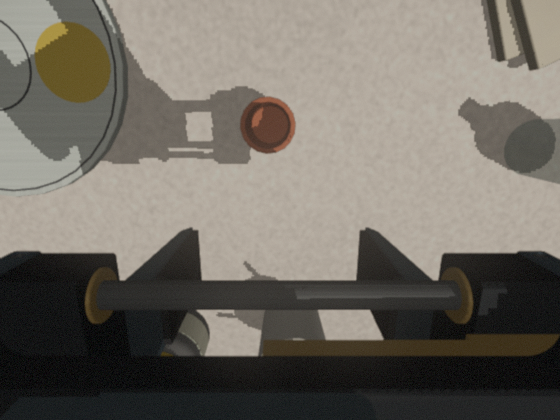

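```bash
cat >> h.py <<'E'
def go(x,y,z):
    o=bot.get_obs(); T=R.from_euler('xyz',o['orientation'],degrees=True).as_matrix()
    print('tcp',o['tcp_pos'].round(1),'ori',np.round(o['orientation'],2),'t',round(o['time'],2),'F',np.round(o['wrist_force'],1),'w',round(o['gripper_width'],1),'go',(T.T@(np.array([x,y,z])-o['tcp_pos'])/30).round(3))
E
python3 -m inch '[[[0.2,-0.1,0.7,0],[0.48,-0.21,1.5,0],[0.48,-0.21,2.07,0],[0.48,-0.21,2.07,0],[0.48,-0.21,2.07,0]]]'
python3 - <<'E'
from h import *
img,K,Rw,C=wristcam()
for b in bot.boxes_of('wrist','terracotta_beaker'): print(b, fit([(K,Rw,C,np.array(b['box']))],(597,292)))
m=cv2.inRange(cv2.cvtColor(img,cv2.COLOR_BGR2HSV),(0,110,30),(14,255,255))
k,l,s,c=cv2.connectedComponentsWithStats(m)
for i in range(1,k):
    if s[i,4]>500:
        b=np.array([s[i,0],s[i,1],s[i,0]+s[i,2],s[i,1]+s[i,3]],float); print(b,fit([(K,Rw,C,b)],(597,292)))
go(599,287,50)
E
```

```text
time: 3.25
tcp_pos: [655.2, 286.9, 170.3]
orientation: [-180.0, -0.1, 174.5]
wrist_force: [-0.5, 0.2, -0.1]
gripper_width: 91.0
{'box': [239.5, 109.4, 307.0, 181.9], 'score': 0.88} (array([598.8, 287.4]), array([-1.1,  0.8,  1.1, -0.9]))
[240. 113. 307. 180.] (array([599.5, 287.5]), array([-1.3, -1.7,  1.3,  2. ]))
tcp [656.5 287.4 172.5] ori [1.7992e+02 1.5000e-01 1.7449e+02] t 3.35 F [ 0.4 -0.4  0.4] w 91.0 go [ 1.918 -0.203  4.078]
```

```bash
python3 -m inch '[[[0.9,-0.08,0,0],[1.882,-0.168,0,0],[1.882,-0.168,0.4,0],[1.882,-0.168,1.2,0],[1.882,-0.168,2.0,0],[1.882,-0.168,2.8,0],[1.882,-0.168,3.5,0],[1.882,-0.168,4.03,0]]]' && python3 -m inch '[[[0,0,0,0],[0,0,0,0],[0,0,0,0],[0,0,0,0],[0,0,0,0],[0,0,0,0],[0,0,0,0]]]' 0.5 20 &&  python3 -m inch '[[[0,0,0,0],[0,0,0,0],[0,0,0,0],[0,0,0,0]]]'
```

```text
time: 4.02
tcp_pos: [599.6, 287.7, 49.9]
orientation: [180.0, 0.1, 174.5]
wrist_force: [-0.1, -1.1, 0.7]
gripper_width: 91.6
time: 4.6
tcp_pos: [599.4, 287.8, 51.1]
orientation: [179.9, 0.1, 174.5]
wrist_force: [0.4, 0.5, 3.0]
gripper_width: 52.5
time: 4.93
tcp_pos: [599.4, 287.8, 51.1]
orientation: [179.9, 0.1, 174.5]
wrist_force: [-0.2, -0.0, 5.1]
gripper_width: 52.9
```

```bash
python3 -m inch '[[[0,0,-0.3,0],[0,0,-1,0],[0,0,-2,0],[0,0,-3,0],[0,0,-4,0],[0,0,-4.7,0],[0,0,-5,0],[0,0,-5,0]]]' && python3 -m inch '[[[0,-0.4,0,0],[0,-1.2,0,0],[-0.1,-2.2,0,0],[-0.2,-3.2,0,0],[-0.2,-4.2,0,0],[-0.2,-5.2,0,0],[-0.3,-6.2,0,0],[-0.3,-7.2,0,0]]]' && python3 -m inch '[[[-0.02,-0.9,0,0],[-0.1,-1.8,0,0],[-0.125,-2.6,0,0],[-0.125,-3.2,0,0],[-0.125,-3.6,0,0],[-0.125,-3.76,0,0],[-0.125,-3.76,0,0],[-0.125,-3.76,0,0]]]'
python3 - <<'E'
from h import *
img,K,Rw,C=wristcam(); cv2.imwrite('pics/w2.png',img); print(spots(img,K,Rw,C))
for c in ('scene','side'):
    v=cam(c); print(c,spots(*v)); cv2.imwrite(f'pics/{c}2.png',v[0])
    for b in bot.boxes_of(c,'terracotta_beaker')[:2]: print(b,fit([(*v[1:],np.array(b['box']))],(580,-41),150))
go(512.5,-41,200)
E
```

```text
time: 5.6
tcp_pos: [599.5, 287.7, 202.3]
orientation: [179.9, 0.2, 174.5]
wrist_force: [-0.1, 0.2, -1.8]
gripper_width: 52.6
time: 6.27
tcp_pos: [585.3, 69.1, 197.2]
orientation: [-179.9, -0.3, 174.5]
wrist_force: [0.5, -0.4, -2.6]
gripper_width: 52.6
time: 6.93
tcp_pos: [579.6, -40.7, 199.2]
orientation: [180.0, -0.1, 174.5]
wrist_force: [0.7, 0.8, -1.3]
gripper_width: 52.3
{'blue': [(np.int32(3660), array([509.4, -39.7]), array([64., 65.]), array([232,  90,  77,  78], dtype=int32))], 'yellow': [(np.int32(4836), array([526.9, 116.7]), array([66., 66.]), array([418,  90,  79,  80], dtype=int32))]}
scene {'blue': [(np.int32(290), array([511.9, -41.3]), array([66., 66.]), array([266, 194,  27,  15], dtype=int32))], 'yellow': [(np.int32(440), array([527.3, 117.4]), array([67., 66.]), array([305, 225,  30,  19], dtype=int32))]}
{'box': [247.7, 146.8, 271.8, 191.0], 'score': 0.96} (array([579.3, -34.1]), array([ 0.2,  0.9, -0.2, -0.8]))
side {'blue': [(np.int32(395), array([512.1, -39. ]), array([65., 63.]), array([285, 197,  29,  18], dtype=int32))], 'yellow': [(np.int32(567), array([527.6, 119.8]), array([67., 66.]), array([248, 237,  32,  22], dtype=int32))]}
{'box': [261.0, 137.7, 283.6, 177.2], 'score': 0.94} (array([572.4, -30.8]), array([-1.1, -2.7,  1.2,  2.3]))
{'box': [224.2, 192.9, 341.2, 270.8], 'score': 0.62} (array([452.8, 190. ]), array([ 43.4,  14.4, -43.2,  -9.7]))
tcp [580.1 -40.2 199.9] ori [179.99   0.   174.58] t 7.18 F [ 0.  -0.8 -1.7] w 52.6 go [ 2.239e+00 -2.390e-01 -2.000e-03]
```

View pics/w2.png

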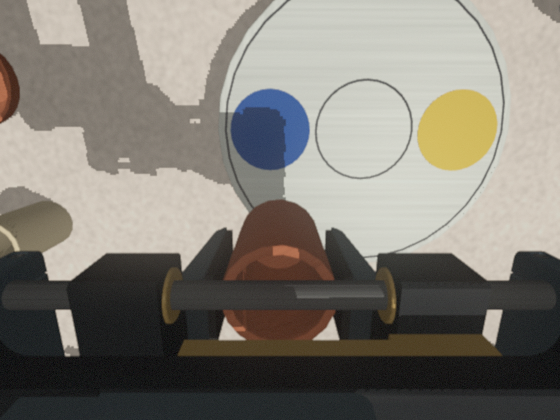

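Run:
```python
from h import *
img,K,Rw,C=wristcam(); o=bot.get_obs(); p=o['tcp_pos']
for dx in (-5,0,5): print(dx,pbox(K,Rw,C,p[:2]+[dx,0],p[2]-50).round(1))
print(pbox(K,Rw,C,p[:2],p[2]-53).round(1))
m=cv2.inRange(cv2.cvtColor(img,cv2.COLOR_BGR2HSV),(0,90,20),(14,255,255))
v,u=np.nonzero(m[:, 215:345]); print(v.min(),[ (r,u[v==r].min()+215,u[v==r].max()+215) for r in (202,210,260,318)])
print(ray(K,Rw,C,270.5,129.3,70), ray(K,Rw,C,458,130.3,70))
```

```text
-5 [217.9 191.4 340.1 343.6]
0 [219.5 198.8 340.6 352.9]
5 [221.2 206.2 341.1 362.1]
[220.8 197.7 339.3 348.4]
201 [(202, np.int64(267), np.int64(287)), (210, np.int64(253), np.int64(303)), (260, np.int64(230), np.int64(327)), (318, np.int64(227), np.int64(330))]
[512.07299593 -41.55577874  70.        ] [528.0245378  118.31363662  70.        ]
```

```bash
python3 -m inch '[[[0.6,-0.06,0,0],[1.3,-0.13,0,0],[2.0,-0.2,0,0],[2.28,-0.226,0,0],[2.28,-0.226,0.3,0],[2.28,-0.226,0.8,0],[2.28,-0.226,1.3,0],[2.28,-0.226,1.7,0]]]' && python3 -m inch '[[[0,0,0.3,0],[0,0,0.5,0],[0,0,0.65,0],[0,0,0.767,0],[0,0,0.767,0],[0,0,0.767,0],[0,0,0.767,0],[0,0,0.767,0]]]'
python3 -m inch '[[[0,0,0.025,0],[0,0,0.05,0],[0,0,0.075,0],[0,0,0.1,0],[0,0,0.1,0],[0,0,0.1,0]]]'
python3 - <<'E'
from h import *
for c in ('scene','side'):
    v=cam(c); print(c,{k:[(x[0],x[1]) for x in y] for k,y in spots(*v).items()})
    for b in bot.boxes_of(c,'terracotta_beaker')[:1]: print(b,fit([(*v[1:],np.array(b['box']))],(512,-41),72))
    cv2.imwrite(f'pics/{c}3.png',v[0])
go(511.3,-41.3,120)
E
```

```text
time: 7.9
tcp_pos: [512.3, -41.2, 147.7]
orientation: [180.0, 0.1, 174.5]
wrist_force: [0.2, 0.1, -2.5]
gripper_width: 52.6
time: 8.57
tcp_pos: [511.6, -41.4, 126.5]
orientation: [-180.0, 0.1, 174.5]
wrist_force: [-0.2, 0.9, -2.2]
gripper_width: 52.5
time: 9.07
tcp_pos: [511.2, -41.3, 122.9]
orientation: [180.0, -0.0, 174.5]
wrist_force: [-0.6, 0.4, -1.6]
gripper_width: 52.4
scene {'blue': [(np.int32(85), array([525.1, -34.8]))], 'yellow': [(np.int32(440), array([527.3, 117.4]))]}
{'box': [269.5, 168.7, 290.4, 206.6], 'score': 0.72} (array([512.6, -39.1]), array([-0.6, -0.6,  0.6,  0.5]))
side {'blue': [(np.int32(102), array([510.8, -26.5]))], 'yellow': [(np.int32(566), array([527.7, 119.7]))]}
tcp [511.3 -41.3 123. ] ori [1.800e+02 1.000e-02 1.745e+02] t 9.27 F [ 0.4 -0.7 -2.2] w 52.5 go [-0.001 -0.     0.1  ]
```

Lower in 1 mm steps until contact shows.

```bash
python3 -m inch '[[[0,0,0.03,0],[0,0,0.03,0],[0,0,0.03,0],[0,0,0.03,0]]]' ; python3 -m inch '[[[0,0,0.03,0],[0,0,0.03,0],[0,0,0.03,0],[0,0,0.03,0]]]'; python3 -m inch '[[[0,0,0.02,0],[0,0,0.02,0],[0,0,0.02,0],[0,0,0.02,0]]]'
```

```text
time: 9.6
tcp_pos: [511.2, -41.3, 122.0]
orientation: [180.0, 0.0, 174.5]
wrist_force: [-0.8, 0.7, -1.5]
gripper_width: 52.6
time: 9.93
tcp_pos: [511.3, -41.3, 121.2]
orientation: [180.0, 0.0, 174.5]
wrist_force: [-0.2, -0.3, -2.1]
gripper_width: 52.8
time: 10.27
tcp_pos: [511.7, -41.3, 121.1]
orientation: [-180.0, 0.1, 174.5]
wrist_force: [-0.2, -0.4, 3.6]
gripper_width: 52.8
```

```bash
python3 -m inch '[[[0,0,0,0],[0,0,0,0],[0,0,0,0]]]' - 3 ; python3 -m inch '[[[0,0,0,0],[0,0,0,0],[0,0,0,0]]]' 0.62 3; python3 -m inch '[[[0,0,0,0],[0,0,0,0],[0,0,0,0],[0,0,0,0]]]' 0.8
python3 - <<'E'
from h import *
for c in ('scene','side'):
    v=cam(c); print(c,{k:[(x[0],x[1]) for x in y] for k,y in spots(*v).items()})
    for b in bot.boxes_of(c,'terracotta_beaker')[:1]: print(b,fit([(*v[1:],np.array(b['box']))],(512,-41),70))
E
```

```text
time: 10.52
tcp_pos: [511.7, -41.3, 121.0]
orientation: [180.0, 0.1, 174.5]
wrist_force: [0.1, -0.7, 4.5]
gripper_width: 52.9
time: 10.77
tcp_pos: [510.7, -41.3, 120.0]
orientation: [-180.0, -0.1, 174.5]
wrist_force: [-0.8, 0.4, 0.0]
gripper_width: 56.2
time: 11.1
tcp_pos: [511.2, -41.3, 120.5]
orientation: [180.0, -0.0, 174.5]
wrist_force: [-0.1, -0.4, -0.0]
gripper_width: 73.0
scene {'blue': [], 'yellow': [(np.int32(442), array([527. , 117.2]))]}
{'box': [271.1, 167.8, 293.3, 207.1], 'score': 0.68} (array([505.8, -38.4]), array([ 0. ,  0.2, -0. , -0.2]))
side {'blue': [(np.int32(78), array([510.6, -25.8]))], 'yellow': [(np.int32(572), array([527.1, 120. ]))]}
{'box': [293.0, 176.7, 311.4, 214.6], 'score': 0.89} (array([502.1, -27.6]), array([-3. , -2.9,  2.9,  2.4]))
```

```bash
python3 -m inch '[[[0,0,-0.1,0],[0,0,-0.4,0],[0,0,-1,0],[0,0,-1.8,0],[0,0,-2.6,0],[0,0,-3,0],[0,0,-3,0]]]' && python3 -m inch '[[[-0.3,-0.4,0,0],[-0.8,-1.1,0,0],[-1.4,-2,0,0],[-2,-2.9,0,0],[-2.7,-3.8,0,0],[-3.3,-4.7,0,0],[-3.9,-5.6,0,0],[-4.5,-6.4,0,0]]]' 1 20 && python3 -m inch '[[[-0.5,-0.7,0,0],[-0.9,-1.3,0.3,0],[-1.2,-1.7,0.8,0],[-1.27,-1.78,1.3,0],[-1.27,-1.78,1.33,0],[-1.27,-1.78,1.33,0],[-1.27,-1.78,1.33,0]]]'
python3 - <<'E'
from h import *
img,K,Rw,C=wristcam(); cv2.imwrite('pics/w4.png',img)
for b in bot.boxes_of('wrist','cream_beaker'): print(b, fit([(K,Rw,C,np.array(b['box']))],(590,-302)))
for c in ('scene','side'):
    v=cam(c); cv2.imwrite(f'pics/{c}4.png',v[0]); print(c,{k:[(x[0],x[1]) for x in y] for k,y in spots(*v).items()})
    for b in bot.boxes_of(c,'terracotta_beaker')[:1]: print(b,fit([(*v[1:],np.array(b['box']))],(512,-41),70))
s=cv2.imread('pics/scene4.png')[120:300,180:420]
cv2.imwrite('pics/m4.png',np.hstack([cv2.resize(img,(400,300)),cv2.resize(s,(400,300))]))
go(590,-302,200)
E
```

```text
time: 11.88
tcp_pos: [513.2, -41.5, 214.5]
orientation: [-180.0, 0.4, 174.5]
wrist_force: [0.0, -0.2, -0.3]
gripper_width: 72.8
time: 12.55
tcp_pos: [627.2, -248.1, 208.6]
orientation: [180.0, -0.2, 174.5]
wrist_force: [1.3, 0.7, 0.8]
gripper_width: 91.6
time: 13.13
tcp_pos: [659.8, -302.3, 170.5]
orientation: [180.0, -0.0, 174.5]
wrist_force: [0.0, 0.8, 0.3]
gripper_width: 91.4
{'box': [226.2, 94.2, 299.9, 165.4], 'score': 0.87} (array([ 591.3, -308. ]), array([ 1.6, -0.7, -1.6,  0.7]))
scene {'blue': [(np.int32(86), array([522.3, -33.6]))], 'yellow': [(np.int32(441), array([527.1, 117.3]))]}
{'box': [269.2, 167.7, 294.2, 206.9], 'score': 0.72} (array([506.4, -39.4]), array([ 1.5,  0.2, -1.4, -0.1]))
side {'blue': [(np.int32(91), array([512.7, -26.6]))], 'yellow': [(np.int32(572), array([527.1, 120. ]))]}
{'box': [291.3, 173.9, 311.5, 214.9], 'score': 0.81} (array([505.2, -30.8]), array([-2. , -1.2,  1.9,  0.9]))
tcp [ 660.2 -301.9  171.7] ori [-1.7997e+02  9.0000e-02  1.7453e+02] t 13.43 F [ 0.2 -0.2 -0.1] w 91.1 go [ 2.328 -0.226 -0.946]
```

View pics/m4.png

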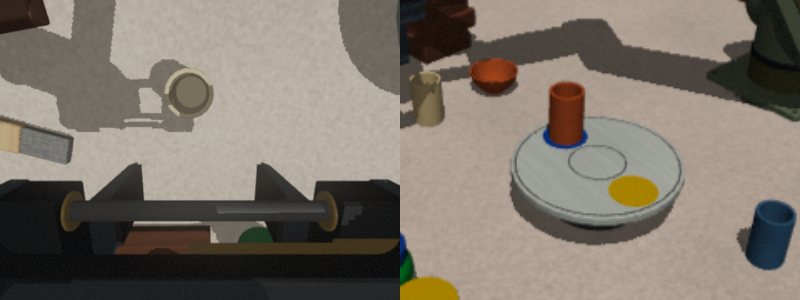

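```bash
python3 -m inch '[[[1.1,-0.2,0,0],[2.0,-0.36,0,0],[2.27,-0.403,0.3,0],[2.27,-0.403,1.1,0],[2.27,-0.403,2.0,0],[2.27,-0.403,2.9,0],[2.27,-0.403,3.6,0],[2.27,-0.403,4.02,0]]]' && python3 -m inch '[[[0,0,0,0],[0,0,0,0],[0,0,0,0],[0,0,0,0],[0,0,0,0],[0,0,0,0],[0,0,0,0],[0,0,0,0]]]' 0.5 20 &&  python3 -m inch '[[[0,0,0,0],[0,0,0,0],[0,0,0,0]]]'
```

```text
time: 14.1
tcp_pos: [589.9, -306.9, 47.9]
orientation: [179.9, -0.2, 174.5]
wrist_force: [0.6, -0.1, -0.6]
gripper_width: 91.2
time: 14.77
tcp_pos: [591.5, -307.6, 51.1]
orientation: [-180.0, 0.1, 174.5]
wrist_force: [-0.1, 1.3, 5.3]
gripper_width: 51.3
time: 15.02
tcp_pos: [591.5, -307.6, 51.1]
orientation: [-180.0, 0.1, 174.5]
wrist_force: [-0.3, 1.1, 5.6]
gripper_width: 51.3
```

```bash
python3 -m inch '[[[0,0,-0.3,0],[0,0,-1,0],[0,0,-2,0],[0,0,-3,0],[0,0,-4,0],[0,0,-5,0],[0,0,-5.7,0],[0,0,-6,0]]]' && python3 -m inch '[[[0,0.3,0,0],[0.1,1,0,0],[0.1,1.9,0,0],[0.2,2.9,0,0],[0.3,3.9,0,0],[0.4,4.9,0,0],[0.5,5.9,0,0],[0.57,6.9,0,0]]]' && python3 -m inch '[[[0.1,1,0,0],[0.2,2,0,0],[0.3,3,0,0],[0.4,4,0,0],[0.5,5,0,0],[0.56,6,0,0],[0.59,6.8,0,0],[0.59,7.24,0,0]]]' && python3 -m inch '[[[0,0,0.3,0],[0,0,0.8,0],[0,0,1,0],[0,0,1,0],[0,0,1,0],[0,0,1,0]]]'
python3 - <<'E'
from h import *
img,K,Rw,C=wristcam(); cv2.imwrite('pics/w5.png',img); s=spots(img,K,Rw,C); print(s)
for x in s['yellow']: b=x[3]; print(ray(K,Rw,C,b[0]+b[2]/2-.5,b[1]+b[3]/2-.5,70))
b=bot.boxes_of('wrist','terracotta_beaker'); print(b[:1]); b=b and print(fit([(K,Rw,C,np.array(b[0]['box']))],(512,-41),70))
p=bot.get_obs()['tcp_pos']
for dx in (-4,0,4): print(dx,pbox(K,Rw,C,p[:2]+[dx,0],p[2]-50).round(1))
go(527.5,118,200)
E
```

```text
time: 15.68
tcp_pos: [592.0, -308.4, 233.9]
orientation: [-179.9, 0.3, 174.5]
wrist_force: [0.5, 0.2, -2.3]
gripper_width: 51.4
time: 16.35
tcp_pos: [592.2, -97.7, 227.4]
orientation: [180.0, -0.3, 174.5]
wrist_force: [0.8, -0.1, -2.3]
gripper_width: 51.1
time: 17.02
tcp_pos: [595.4, 121.0, 227.5]
orientation: [-180.0, -0.3, 174.6]
wrist_force: [0.4, -1.5, -2.6]
gripper_width: 51.4
time: 17.52
tcp_pos: [597.4, 117.2, 200.3]
orientation: [-180.0, 0.0, 174.4]
wrist_force: [0.4, -0.1, -1.8]
gripper_width: 51.1
{'blue': [(np.int32(1035), array([513.9, -26.9]), array([66., 49.]), array([62, 87, 62, 79], dtype=int32))], 'yellow': [(np.int32(4836), array([526.8, 116.7]), array([66., 66.]), array([233,  86,  77,  80], dtype=int32))]}
[526.38732409 116.67020801  70.        ]
[{'box': [0.9, 85.9, 114.8, 170.5], 'score': 0.75}]
(array([514. , -27.9]), array([-12.4,  -0.4,  17.4,   2.1]))
-4 [219.  193.1 341.3 346.4]
0 [220.4 199.1 341.7 353.8]
4 [221.7 205.1 342.1 361.2]
tcp [597.5 117.4 200.8] ori [1.7998e+02 8.0000e-02 1.7446e+02] t 17.62 F [-0.2 -0.4 -2. ] w 51.3 go [ 2.326 -0.207  0.023]
```

View pics/w5.png

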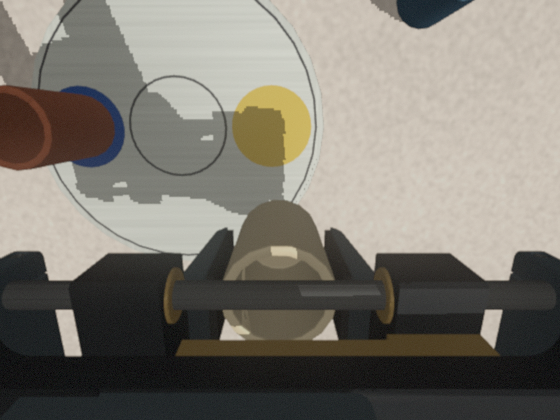

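```bash
python3 -m inch '[[[0.6,-0.06,0,0],[1.3,-0.13,0,0],[2.0,-0.2,0,0],[2.36,-0.245,0,0],[2.36,-0.245,0.3,0],[2.36,-0.245,0.8,0],[2.36,-0.245,1.3,0],[2.36,-0.245,1.7,0]]]' && python3 -m inch '[[[0,0,0.3,0],[0,0,0.5,0],[0,0,0.65,0],[0,0,0.767,0],[0,0,0.767,0],[0,0,0.767,0],[0,0,0.767,0],[0,0,0.767,0]]]'
python3 -m inch '[[[0,0,0.025,0],[0,0,0.05,0],[0,0,0.075,0],[0,0,0.1,0],[0,0,0.12,0],[0,0,0.12,0],[0,0,0.12,0]]]'
python3 - <<'E'
from h import *
v=cam('scene')
for b in bot.boxes_of('scene','cream_beaker')[:1]: print(b,fit([(*v[1:],np.array(b['box']))],(527,118),71))
go(525.8,117.5,120)
E
```

```text
time: 18.28
tcp_pos: [526.8, 117.3, 148.2]
orientation: [180.0, 0.1, 174.5]
wrist_force: [0.4, 0.1, -1.9]
gripper_width: 51.4
time: 18.95
tcp_pos: [526.3, 117.5, 126.6]
orientation: [180.0, 0.1, 174.5]
wrist_force: [-0.3, 0.1, -2.1]
gripper_width: 51.0
time: 19.53
tcp_pos: [525.9, 117.4, 122.4]
orientation: [-180.0, -0.0, 174.5]
wrist_force: [-0.2, -0.3, -2.5]
gripper_width: 51.2
{'box': [309.2, 199.1, 333.1, 240.4], 'score': 0.77} (array([527.7, 116.8]), array([-1.4, -1. ,  1.3,  0.8]))
tcp [526.  117.4 122.5] ori [1.800e+02 1.000e-02 1.745e+02] t 19.63 F [-0.2 -1.3 -2.8] w 51.3 go [0.005 0.003 0.082]
```

```bash
python3 -m inch '[[[0,0,0.03,0],[0,0,0.03,0],[0,0,0.03,0],[0,0,0.03,0]]]' ; python3 -m inch '[[[0,0,0.02,0],[0,0,0.02,0],[0,0,0.02,0],[0,0,0.02,0]]]'
```

```text
time: 19.97
tcp_pos: [525.9, 117.4, 121.5]
orientation: [-180.0, 0.0, 174.5]
wrist_force: [0.3, 0.0, -2.2]
gripper_width: 51.6
time: 20.3
tcp_pos: [526.0, 117.4, 121.1]
orientation: [180.0, 0.0, 174.5]
wrist_force: [-0.4, 0.4, -0.5]
gripper_width: 51.5
```

```bash
python3 -m inch '[[[0,0,0.02,0],[0,0,0.02,0],[0,0,0.02,0]]]'; python3 -m inch '[[[0,0,0,0],[0,0,0,0],[0,0,0,0]]]' - 3 ; python3 -m inch '[[[0,0,0,0],[0,0,0,0],[0,0,0,0]]]' 0.62 3; python3 -m inch '[[[0,0,0,0],[0,0,0,0],[0,0,0,0],[0,0,0,0]]]' 0.8; python3 -m inch '[[[0,0,-0.1,0],[0,0,-0.4,0],[0,0,-1,0],[0,0,-1.8,0],[0,0,-2.6,0],[0,0,-3.3,0],[0,0,-4,0]]]' && python3 -m inch '[[[-0.5,-0.8,0,0],[-1.2,-1.6,0,0],[-2,-2.4,0,0],[-2.7,-2.7,0,0],[-3,-2.7,0,0],[-3,-2.7,0,0],[-3,-2.7,0,0],[-3,-2.7,0,0]]]'
python3 - <<'E'
from h import *
img,K,Rw,C=wristcam(); cv2.imwrite('pics/w6.png',img)
for n,x0 in (('terracotta_beaker',(512,-41)),('cream_beaker',(527,118))):
    for c in ('wrist','scene','side'):
        v=(img,K,Rw,C) if c=='wrist' else cam(c)
        for b in bot.boxes_of(c,n)[:1]: print(n,c,round(b['score'],2),fit([(*v[1:],np.array(b['box']))],x0,70))
        if c!='wrist': cv2.imwrite(f'pics/{c}6.png',v[0])
a=cv2.resize(cv2.imread('pics/scene6.png')[150:270,230:390],(400,300)); b=cv2.resize(cv2.imread('pics/side6.png')[150:285,210:390],(400,300))
w=cv2.resize(img,(400,300)); w0=cv2.resize(cv2.imread('pics/w2.png'),(400,300))
cv2.imwrite('pics/m6.png',np.vstack([np.hstack([a,b]),np.hstack([w,w0])]))
go(512,-41,120)
E
```

```text
time: 20.55
tcp_pos: [526.4, 117.4, 121.1]
orientation: [180.0, 0.1, 174.5]
wrist_force: [-1.3, -0.5, 5.2]
gripper_width: 51.4
time: 20.8
tcp_pos: [526.2, 117.4, 120.7]
orientation: [180.0, 0.1, 174.5]
wrist_force: [0.8, -0.2, 4.3]
gripper_width: 51.7
time: 21.05
tcp_pos: [525.5, 117.4, 119.7]
orientation: [-180.0, -0.1, 174.5]
wrist_force: [0.2, -0.2, -0.3]
gripper_width: 56.3
time: 21.38
tcp_pos: [525.9, 117.4, 120.2]
orientation: [-180.0, -0.0, 174.5]
wrist_force: [-0.2, 0.1, -0.3]
gripper_width: 73.2
time: 21.97
tcp_pos: [526.0, 117.4, 242.6]
orientation: [180.0, 0.1, 174.5]
wrist_force: [-0.3, 0.4, -0.1]
gripper_width: 73.0
time: 22.63
tcp_pos: [606.7, 29.0, 240.5]
orientation: [180.0, -0.1, 174.6]
wrist_force: [-0.4, -0.0, -0.3]
gripper_width: 73.3
terracotta_beaker wrist 0.61 (array([510.8, -41.1]), array([-2.1,  0.3,  2.9, -0.2]))
terracotta_beaker scene 0.64 (array([511.7, -31.5]), array([ 2. , -2. , -1.9,  1.9]))
cream_beaker wrist 0.97 (array([526.3, 116.2]), array([ 1.2, -0.7, -0.9,  0.8]))
cream_beaker scene 0.97 (array([523.2, 117.5]), array([-0.3, -0.4,  0.3,  0.3]))
cream_beaker side 0.9 (array([524.5, 121.4]), array([-0.7,  0. ,  0.8, -0.1]))
tcp [607.7  28.2 240.4] ori [180.    0.  174.5] t 23.18 F [ 0.2 -0.7  1. ] w 72.8 go [ 2.953 -2.601  4.013]
```

View pics/m6.png

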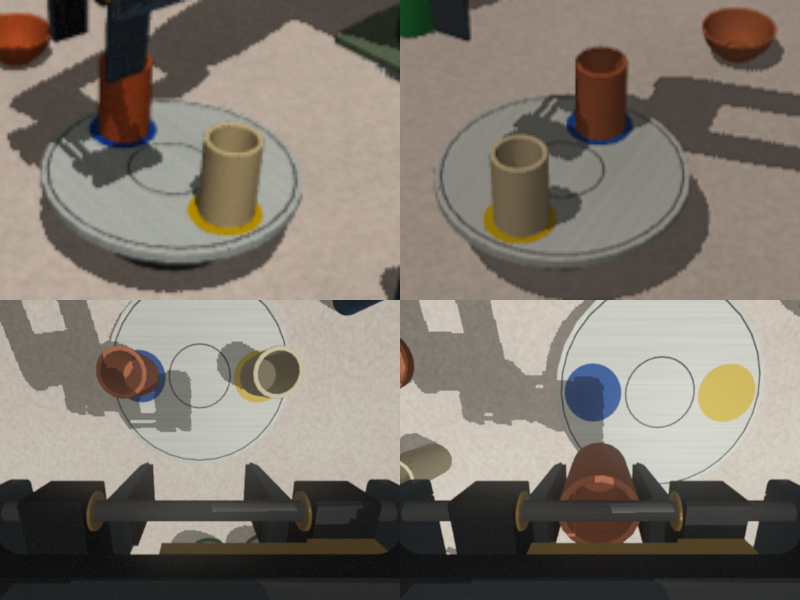

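Run:
```python
from h import *
S={'blue':((105,110,40),(125,255,255)),'yellow':((20,150,60),(30,255,255))}
def circ(P,r,x0): 
    return least_squares(lambda x:np.hypot(*(P-x).T)-r,x0,loss='soft_l1').x.round(1)
for c in ('scene','side'):
    img,K,Rw,C=cam(c)
    big=cv2.resize(img,None,fx=4,fy=4,interpolation=cv2.INTER_CUBIC); hsv=cv2.cvtColor(big,cv2.COLOR_BGR2HSV)
    for n,x0 in (('blue',(512,-41)),('yellow',(527,118))):
        v,u=np.nonzero(cv2.inRange(hsv,*S[n])); u=(u+.5)/4-.5; v=(v+.5)/4-.5
        d=(Rw@np.linalg.inv(K)@np.c_[u,v,u*0+1].T).T; P=(C+d*((70-C[2])/d[:,2:]))[:,:2]
        P=P[np.hypot(*(P-x0).T)<42]; q=P-x0; a=np.degrees(np.arctan2(*q.T[::-1])); r=np.hypot(*q.T)
        cd=np.degrees(np.arctan2(C[1]-x0[1],C[0]-x0[0])); rel=(a-cd+180)%360-180
        O=[];I=[]
        for k in range(-100,100,5):
            s=(rel>=k)&(rel<k+5)&(r>18)
            if s.sum()>15: 
                i=np.where(s)[0]; O.append(P[i[r[i].argmax()]])
                if abs(k+2)<70: I.append(P[i[r[i].argmin()]])
        print(c,n,len(O),len(I),'spot',circ(np.array(O),34,x0),'pot base',circ(np.array(I),26,x0))
```

```text
scene blue 40 28 spot [511.1 -43.2] pot base [510.6 -41.8]
scene yellow 40 28 spot [526.6 116.4] pot base [523.8 115.3]
side blue 40 28 spot [513.1 -41.4] pot base [511.7 -39.1]
side yellow 40 28 spot [528.4 118.2] pot base [526.5 117.8]
```

Run:
```python
from h import *
print(bot.finish_job(), bot.get_obs()['time'])
```

```text
the job is handed in; nothing more can be done
the job is handed in; nothing more can be done
```

I stood the terracotta beaker on the blue spot, then the cream beaker on the yellow spot, and handed the job in at about 23 s with the arm clear of both. Each pot was lowered in steps of about 1 mm until light contact (3.6–5.2 N). The jaws then opened along the line through the axle, so that letting go would not turn the wheel.

**Final pictures:** both pots stand upright with a coloured ring showing all round.

**Centring:** measured from the scene and side pictures, the terracotta pot is about 1.5–2.7 mm off its spot's centre and the cream pot about 2–3 mm. I left both as they were, because nudging them could have spun the wheel.

**Wheel angle:** the spots stayed within 1–2 mm of where they started, and nothing suggests the wheel turned. The first and last readings used different fitting methods, so a smaller movement would not have shown.

**Disagreeing checks:**
- The side camera's network did not find the terracotta pot in the last check.
- The scene camera's box fit for the terracotta pot was about 10 mm off in y. The gripper partly hid the pot there, and the ring measurement and the wrist view did not show that error.

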